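# Open the child-proof descaler jug for dosing

## Robot

A 6-joint arm with a two-finger parallel gripper is mounted at the origin on a cart in front of the work surface, level with it; the furniture and walls round the work are solid. World frame = base frame: x ahead of the robot, y to its left, z up, the work surface at z = 0. Lengths are in mm, angles in degrees, forces in N, time in s.
With the tool pointing down it reaches from about 350 to 850 mm from the base axis. Payload 8.1 kg.
Tool frame: the origin (TCP) lies at the very end of the fingers, on their centre line; the grasp point (between the pads) lies 19 mm behind it (r.grip_point_offset is the distance from the TCP to the grasp point, in mm); z points along the fingers, y is the line along which they close (so a half turn about z gives the same grasp; the last joint's range is limited). The gripper opens to 85 mm and grips with 20 to 120 N. Pads are 22 mm wide; open, the fingers measure 114 mm over their backs; the gripper's body (76 mm by 85 mm) begins 54 mm behind the grasp point. The pads swing forward as they close: fully open they stand 13 mm farther back than shut.
Start: joints at [63.518, 7.471, 85.268, -0, 87.261, -4.893], TCP at [220.747, 557.921, 231.292] pointing down, gripper open.
Joint ranges: [-169.43, 169.43], [-51.17, 129.36], [1.28, 143.12], [-76.62, 256.62], [0, 156.53], [-152.29, 152.29]. Speed limits (degrees/s): [136.94, 136.94, 159.86, 180, 180, 180].

## Interface

Orientations are given as [roll, pitch, yaw] about the fixed x, y, z axes, in that order (R = Rz(yaw) Ry(pitch) Rx(roll)).
In Python, from bench import status, eyes, r gives the robot as it stands.
- The arm moves only by the shell command python3 -m handwheel 'ROWS' [FORCE]. ROWS is a JSON object whose one key "series" holds a list that holds one entry, the list of rows, each a list of 7 numbers: the shift along the tool's x, y, z in cm, then the turn, a rotation vector about the tool's x, y, z in rad, then the opening, from 0 (shut) to 1 (fully open). In form: {"series": [[[tx, ty, tz, rx, ry, rz, claw], ...]]}. A call has 1 to 12 rows; each row is the pose to reach, as a shift and turn from the pose commanded when the call began, along the tool's axes at that moment; what a row does not reach only later rows make up. A row lasts 1/8 s, in which the tool goes at most 62.5 mm and 10.7 degrees, less where a joint would pass 70% of its speed; a pose out of reach is approached as far as the arm can. A call with a gripper value outside its range is refused whole. The fingers move at their own pace and stop on an object; FORCE is the grip in N (left out, the last holds). Time passes only in rows, so rows that repeat a pose let the fingers close. It gives the time, the measured TCP pose, the force, the opening and the grip force at its end, in the units of the state.
- status.sense(): the state, without advancing time (a new reading comes with each control period).
- eyes.snapshot(name): name is "side" or "top" or "wrist"; returns a dict with "img" (384x512x3 uint8, red, green, blue), "mtx" (3x3 intrinsics, pixels), "R" (3x3) and "t" (3): a world point X has camera coordinates R X + t. Camera axes: x right, y down, z forward; pixel columns grow to the right and rows downward; lengths in mm; the calibration is good to about 2 mm. A picture is of the moment at which its call begins. There is no depth.
- r.hand_in(): hands the job in; it is judged then, once.
The state is a dict: "time": time; "joint_pos": joint angles; "qd": joint speeds; "joint_efforts": joint torques, N m; "tool_pos": TCP position; "tcp_rot": TCP orientation; "ft_force": force on the tool from outside, world axes, zero at the start; "wrist_torque": the same for the moment, N m; "finger_gap": finger opening in mm; "grip_force": force on a finger pad.
Only numpy, scipy, OpenCV 4.12 (cv2) and the standard library are available. Lean on these libraries where they do the work, as an engineer would, in place of code of your own. Each camera call takes 0.05 s, during which the arm holds its last target. There are 200 camera calls.

## Task

The kettle is due for descaling: lift the steel measuring cup up off the drip rail and stand it upright on the worktop right beside the descaler jug, within a hand's width of it, and let go of it. Then open the jug: press its child-proof cap down, turn it anticlockwise while pressed until it is free, and lift it off, with the jug left standing where it is and the other things on the worktop left alone. Finish while still holding the cap level, a few centimetres straight above the open mouth so that drips fall back into the jug; do not put it down.

Things in the scene. Friction and masses are not known exactly. Their poses are not given: they have to be found in the camera images.
- jug: White round plastic jug with blank label, full, loose, about 1.8 kg: stays put while its cap is worked. 92 mm wide up to z = 112 mm, then tapers to a 38 mm neck at z = 151 mm; loop handle on its +x side (away from the robot) reaches 85 mm from the axis, z 40 to 138 mm. Origin: centre of underside, z up. Stands left or right of the drip rail, at random.
- jug_mouth (a point): Centre of the jug's open mouth, 181 mm above its underside, on its axis; under the cap at first.
- cap: Grey ribbed round safety cap, 50 mm wide, 28 mm high, 52 g, locked on the jug at first, underside 172 mm above the worktop. Origin: centre of underside; z up, x along the jug's x when locked. Inner lugs sit in notches of the neck, pushed up by a spring. Unpressed it will not turn; clockwise it is stopped. Nothing stands beside it at its height; 15 mm free under its rim.
- cap_top (a point): Centre of the cap's top, 28 mm above its underside. To open: grip across the diameter from above, push down 4 to 5 mm (spring 6 N at rest, 11 N at the 3.5 mm that clear the teeth, 13 N at 5 mm where it bottoms), keep it down and turn it anticlockwise seen from above by 1.2 rad in one grasp (free from 0.85, stopped at 1.6 rad). The spring then raises it some mm; lift straight up.
- drip_rail: Fixed steel drip tray, 105 mm (x) by 200 mm (y), 11 mm high, with a rail: 6 mm round bar along its y, its axis at x = 35 mm, z = 115 mm, on posts at y = -86 and 86 mm, and a lower bar at z = 60 mm that the hanging cup leans on. Origin: centre of underside, z up; its -x side faces roughly the robot. A sink strainer (77 mm wide, 20 mm high) lies in the tray.
- rail_bar (a point): Middle of the upper bar, on its top, 118 mm above the worktop.
- cup: Steel measuring cup, 60 mm wide, 80 mm high, 90 g, open at the top, loose. Origin: centre of underside; z up, +x to its handle. At first it hangs upright by its hook handle on the upper bar, on the robot's side of it, underside 48 mm above the worktop; it must rise 35 mm before it can move off the bar. Grip it across the diameter along the bar (y of the rail), where both sides are free.
- cup_hook (a point): Inner top of the cup's handle slot, where it rests on the bar. The handle is an open strip hook 14 mm wide: at z = 70 mm it goes out from the cup's wall to x = 43 mm, then down to z = 40 mm, leaving a slot 10 mm wide, open below.
- mug: Bystander: green and white mug, 92 x 127 x 93 mm, behind the work. Origin: centre of underside.
- coffee_jar: Bystander: jar with a red lid, 60 mm wide, 100 mm high, behind the work. Origin: centre of underside.
- soap_bottle: Bystander: pump bottle, 54 mm wide, 149 mm high, behind the work. Origin: centre of underside.
- teaspoon: Bystander: steel teaspoon, 139 x 30 x 10 mm, near the front edge of the worktop. Origin: centre of underside. Behind it, between the drip rail and the jug, the worktop is clear, with room to stand the cup.

How it is judged:
By the outcome, as a careful person would: the job done as asked, in the order asked, and still so for the second after the job is handed in, while the arm keeps its last pose, push and grip.
It also fails if it takes over 51 s, if anything falls off the work surface, if the arm or the gripper's body presses on something with over 40 N, if the wrist force passes 120 N, or if a joint passes its speed limit or range.

## Working session

There is one attempt and no reset: what is moved stays moved. The work goes in short steps, Python scripts to look and compute and a shell command to move; the robot and the scene stay as the last step left them, time stands still between calls to the robot, and variables do not carry over. Pictures are saved under pics/ and viewed, at most 10 in all, crops included, and the job is handed in when it is done.

```bash
ls; mkdir -p pics
python3 - <<'E'
from bench import status, eyes, r
import cv2, numpy as np, pickle
s=status.sense(); print(s)
d={}
for n in ("side","top"):
    p=eyes.snapshot(n); d[n]=p; cv2.imwrite(f"pics/{n}0.png",p["img"][:,:,::-1])
    print(n,p["mtx"].tolist(),(-p["R"].T@p["t"]).round(),p["R"].round(3).tolist())
pickle.dump(d,open("snap0.pkl","wb"))
E
```

```text
pics
{'time': 0.0, 'joint_pos': array([ 6.35199556e+01,  7.51309190e+00,  8.53305092e+01,  5.32486586e-04,
        8.72613437e+01, -4.89329115e+00]), 'qd': array([-0.06076611, -0.04795719, -0.11654723,  0.00299019,  0.06002672,
       -0.04669752]), 'joint_efforts': array([ 3.12640012e-03, -5.69396710e+01, -5.00550377e+01, -8.81827236e-05,
        1.45604450e-02, -4.83275346e-05]), 'tool_pos': array([220.47619246, 557.42792906, 230.2536622 ]), 'tcp_rot': array([-1.79895483e+02, -9.48170641e-03,  1.58413212e+02]), 'ft_force': array([ 0.04442779, -0.30073545,  0.22810092]), 'wrist_torque': array([-0.03126176, -0.02765914,  0.0796538 ]), 'grip_force': 0.0, 'finger_gap': 84.98576068229309}
side [[463.6489915087371, 0.0, 252.420822330679], [0.0, 463.6489915087371, 190.43067411294075], [0.0, 0.0, 1.0]] [ 285. -950.  941.] [[0.96, -0.279, 0.006], [-0.182, -0.641, -0.746], [0.212, 0.715, -0.666]]
top [[411.6125547800966, 0.0, 250.6626562881229], [0.0, 411.6125547800966, 193.70200538376432], [0.0, 0.0, 1.0]] [ 376.  -76. 1053.] [[0.009, -1.0, 0.025], [-0.991, -0.013, -0.136], [0.136, -0.023, -0.99]]
```

Run:
```python
import cv2
for n in("side","top"):
    i=cv2.imread(f"pics/{n}0.png"); cv2.imwrite(f"pics/{n}0b.png",cv2.resize(i,(800,600),interpolation=cv2.INTER_CUBIC))
```

```text
(no output)
```

View pics/side0b.png

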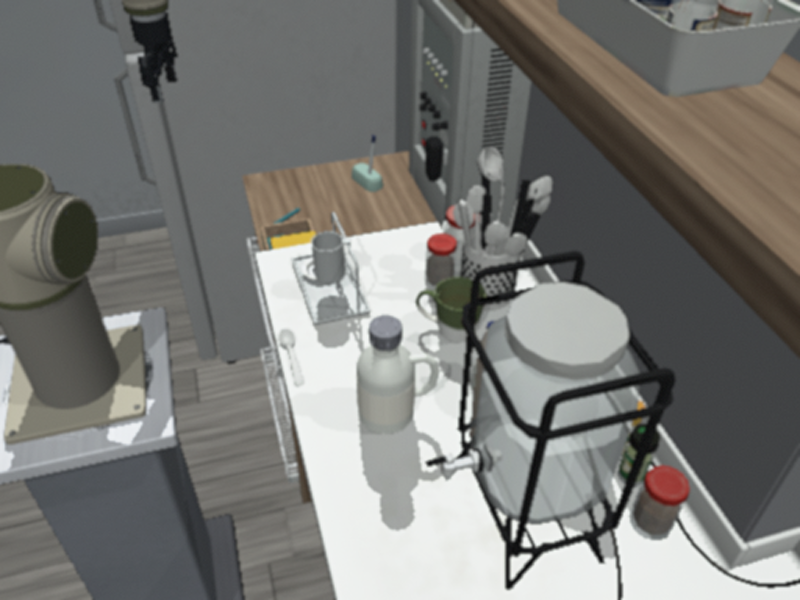

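View pics/top0b.png

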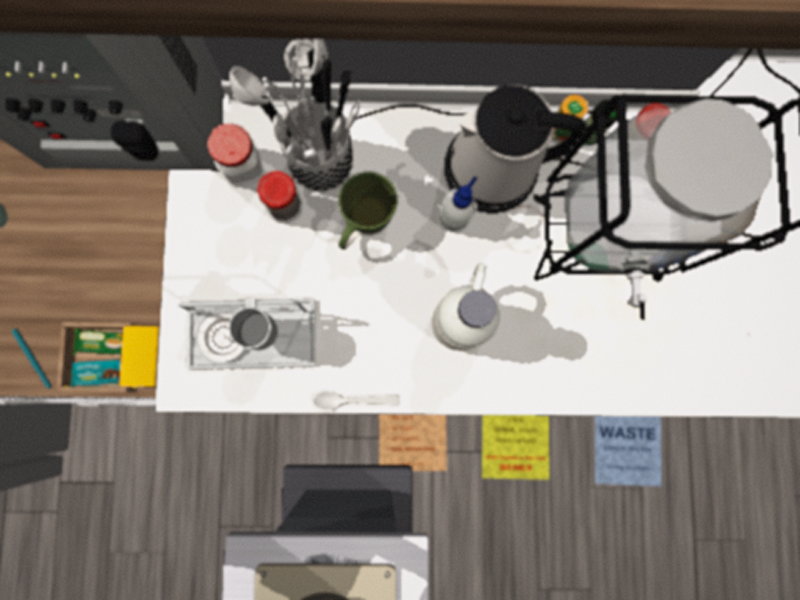

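The side view shows the cup on the rail at (328,258) and the capped jug at (385,333). In the top view the cup rim is at (253,328), the cap at (478,308) and the rail bar runs (184,302)–(316,300). I'll triangulate and overlay the models to check.

```bash
cat > h.py <<'E'
import numpy as np, cv2, pickle
def proj(p,X):
    c=np.atleast_2d(X)@p["R"].T+p["t"]; q=c@p["mtx"].T; return q[:,:2]/q[:,2:]
def ray(p,uv,z):
    d=p["R"].T@np.linalg.inv(p["mtx"])@np.array([uv[0],uv[1],1.]); c=-p["R"].T@p["t"]
    return c+d*(z-c[2])/d[2]
def tri(ps,uvs):
    A=[];b=[]
    for p,uv in zip(ps,uvs):
        d=p["R"].T@np.linalg.inv(p["mtx"])@np.array([uv[0],uv[1],1.]); d/=np.linalg.norm(d)
        M=np.eye(3)-np.outer(d,d); A.append(M); b.append(M@(-p["R"].T@p["t"]))
    return np.linalg.lstsq(np.vstack(A),np.hstack(b),rcond=None)[0]
def circ(x,y,z,rad):
    a=np.linspace(0,2*np.pi,60); return np.c_[x+rad*np.cos(a),y+rad*np.sin(a),0*a+z]
def crop(p,cx,cy,w,h,s,curves):
    """draw curves (list of (pts,color)) on crop centred cx,cy of size w,h scaled s"""
    x0,y0=int(cx-w/2),int(cy-h/2)
    im=cv2.resize(p["img"][y0:y0+h,x0:x0+w,::-1],(int(w*s),int(h*s)),interpolation=cv2.INTER_CUBIC)
    for X,c in curves:
        q=((proj(p,X)-[x0,y0]+.5)*s).round().astype(np.int32); cv2.polylines(im,[q],False,c,1,cv2.LINE_AA)
    return im
E
python3 - <<'E'
from h import *
d=pickle.load(open("snap0.pkl","rb")); S,T=d["side"],d["top"]; k=.64
print("cap",ray(T,(478.5*k,308*k),200),ray(S,(385.5*k,327*k),200))
print("cup",ray(T,(253*k,328*k),128),ray(S,(329*k,241*k),128))
print("bar ends",ray(T,(184*k,303*k),118),ray(T,(316*k,300*k),118))
print("tray",[ray(T,(a*k,b*k),11).round() for a,b in((191,369),(314,364),(186,305),(315,300))])
cap=ray(T,(478.5*k,308*k),200); cup=ray(T,(253*k,328*k),128)
G,R_,B=(0,255,0),(0,0,255),(255,0,0)
cj=[(circ(*cap[:2],200,25),R_),(circ(*cap[:2],172,25),G),(circ(*cap[:2],0,46),B),(circ(*cap[:2],112,46),B)]
cc=[(circ(*cup[:2],128,30),R_),(circ(*cup[:2],48,30),G)]
top=np.hstack([crop(T,160,212,100,75,4,cc),crop(T,306,197,100,75,4,cj)])
bot=np.hstack([crop(S,212,172,100,75,4,cc),crop(S,246,235,100,75,4,cj)])
cv2.imwrite("pics/ov1.png",np.vstack([top,bot]))
E
```

```text
cap [ 487.47992926 -212.59462593  200.        ] [ 489.87994608 -213.35746022  200.        ]
cup [463.82543605 101.24387918 128.        ] [471.08675752 105.76371537 128.        ]
bar ends [500.12046987 204.52181516 118.        ] [507.00537234  12.9695245  118.        ]
tray [array([408., 220.,  11.]), array([418.,  24.,  11.]), array([511., 233.,  11.]), array([522.,  25.,  11.])]
```

View pics/ov1.png

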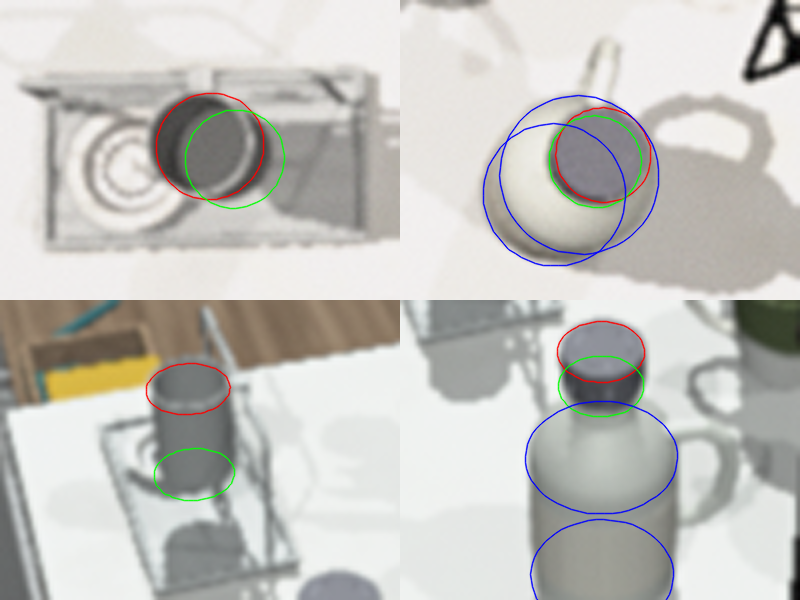

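The overlay puts the jug circles on their edges, within about 2 mm. The cup needs a shift of about +3 mm in x and +2 mm in y to satisfy both views, and it agrees with the bar at x≈503 minus the 37 mm hook offset. Next I'll compute the approach to above the cup.

```bash
cat >> h.py <<'E'
from scipy.spatial.transform import Rotation as Rn
def go(p0,yaw0,p1,yaw1,e0=None):
    R0=Rn.from_euler("xyz",[180,0,yaw0],degrees=True); R1=Rn.from_euler("xyz",[180,0,yaw1],degrees=True)
    print("shift cm",(R0.inv().apply(np.subtract(p1,p0))/10).round(2),"rot",(R0.inv()*R1).as_rotvec().round(3))
E
python3 -c "
from h import *
go([220.747,557.921,231.292],158.41,[466,103,205],183)"
```

```text
shift cm [-39.54 -33.28   2.63] rot [-0.     0.    -0.429]
```

```bash
python3 -m handwheel '{"series": [[[-4,-3.3,0.3,0,0,-0.04,1],[-9,-7.6,0.6,0,0,-0.1,1],[-14,-11.8,0.9,0,0,-0.16,1],[-19,-16,1.3,0,0,-0.22,1],[-24,-20.2,1.6,0,0,-0.28,1],[-29,-24.4,1.9,0,0,-0.34,1],[-33.5,-28.2,2.2,0,0,-0.4,1],[-37.5,-31.6,2.5,0,0,-0.43,1],[-39.5,-33.3,2.6,0,0,-0.43,1],[-39.5,-33.3,2.6,0,0,-0.43,1],[-39.5,-33.3,2.6,0,0,-0.43,1]]]}'
python3 - <<'E'
from bench import status, eyes
from h import *
s=status.sense(); print(s["tool_pos"],s["tcp_rot"],s["joint_pos"].round(1),s["ft_force"])
p=eyes.snapshot("wrist"); pickle.dump(p,open("w1.pkl","wb")); 
print((-p["R"].T@p["t"]).round(),p["R"].round(2).tolist())
cup=[466,103]; bar=np.array([[500,204,115],[507,13,115.]])
im=crop(p,256,192,512,384,1.5,[(circ(*cup,128,30),(0,0,255)),(bar,(0,255,0))])
cv2.imwrite("pics/w1.png",im)
E
```

```text
time: 1.48
tool_pos: [465.1, 103.4, 205.0]
tcp_rot: [180.0, -0.0, -177.0]
ft_force: [0.3, 0.5, -0.7]
finger_gap: 85.9
grip_force: 0.0
[465.07186021 103.3830161  205.00448978] [ 1.79976702e+02 -4.78167803e-02 -1.76964520e+02] [  6.3 -11.2 106.3   0.   85.  -86.7] [ 0.32188905  0.49566751 -0.72102922]
[398. 100. 349.] [[-0.05, 1.0, -0.0], [0.96, 0.05, 0.27], [0.27, 0.01, -0.96]]
```

View pics/w1.png

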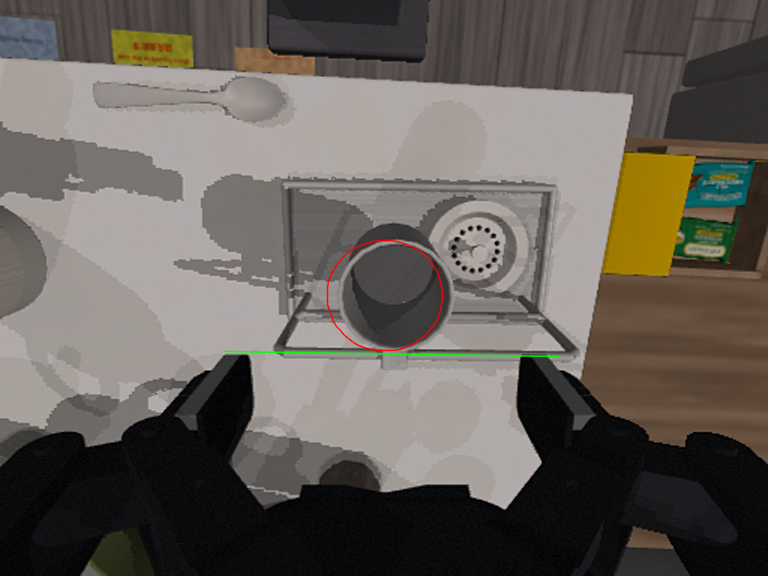

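The wrist view shows the cup rim centred at pixel (398,295) of the 768x576 view, against the drawn (385,295), so the cup is about 6 mm further to +y (y≈109). The finger midline is at column 385, and the rail yaw agrees. I'll shift over and descend.

```bash
python3 -m handwheel '{"series": [[[-0.05,0.25,1.0,0,0,0,1],[-0.1,0.5,3,0,0,0,1],[-0.1,0.5,5,0,0,0,1],[-0.1,0.5,7,0,0,0,1],[-0.1,0.5,9,0,0,0,1],[-0.1,0.5,11,0,0,0,1],[-0.1,0.5,11.8,0,0,0,1],[-0.1,0.5,11.8,0,0,0,1]]]}'
python3 - <<'E'
from bench import status, eyes
from h import *
p=eyes.snapshot("wrist"); cv2.imwrite("pics/w2.png",crop(p,256,192,512,384,1.5,[(circ(466,109,128,30),(0,0,255))]))
E
```

```text
time: 2.52
tool_pos: [465.5, 108.5, 86.7]
tcp_rot: [-180.0, -0.1, -176.9]
ft_force: [0.2, -0.3, -1.0]
finger_gap: 85.4
grip_force: 0.0
```

View pics/w2.png

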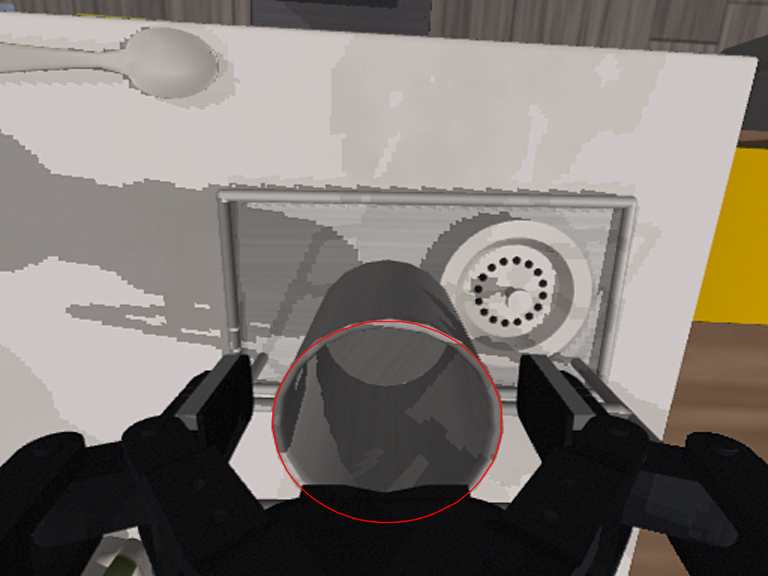

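The cup rim spans columns 273–502, centred between the pads (252 and 520), and matches the model at (466,109). I'll close and lift.

```bash
python3 -m handwheel '{"series": [[[0,0,0,0,0,0,0.6],[0,0,0,0,0,0,0.5],[0,0,0,0,0,0,0.5],[0,0,0,0,0,0,0.5],[0,0,0,0,0,0,0.5],[0,0,0,0,0,0,0.5],[0,0,0,0,0,0,0.5]]]}' 35
```

```text
time: 3.45
tool_pos: [466.9, 108.2, 88.3]
tcp_rot: [180.0, 0.1, -177.0]
ft_force: [-2.0, 1.5, 6.3]
finger_gap: 60.2
grip_force: 37.1
```

```bash
python3 -m handwheel '{"series": [[[0,0,-0.5,0,0,0,0.5],[0,0,-1.2,0,0,0,0.5],[0,0,-2.2,0,0,0,0.5],[0,0,-3.4,0,0,0,0.5],[0,0,-4.8,0,0,0,0.5],[0,0,-6.2,0,0,0,0.5],[0,0,-7.6,0,0,0,0.5],[0,0,-8.6,0,0,0,0.5],[0,0,-9,0,0,0,0.5],[0,0,-9,0,0,0,0.5]]]}'
python3 - <<'E'
from bench import status, eyes
from h import *
s=status.sense();print(s["tool_pos"],s["tcp_rot"],s["joint_pos"].round(1))
p=eyes.snapshot("side"); P=[crop(p,230,180,133,200,3,[])]
p=eyes.snapshot("wrist"); P.append(cv2.resize(crop(p,256,192,512,384,1,[]),(400,300))); P[1]=cv2.copyMakeBorder(P[1],0,300,0,0,0)
cv2.imwrite("pics/l1.png",np.hstack(P))
# drop target
go([466,108.5,86.7+90],183.05,[466,-97,177],183.05)
E
```

```text
time: 4.7
tool_pos: [466.3, 108.0, 177.4]
tcp_rot: [-180.0, 0.0, -177.0]
ft_force: [0.2, -0.2, -1.8]
finger_gap: 60.4
grip_force: 39.6
[466.30509093 107.98991198 177.39194764] [-1.79999423e+02  1.19577720e-02 -1.76952870e+02] [  6.9  -9.9 108.   -0.   81.8 -86.1]
shift cm [  1.09 -20.52  -0.03] rot [0. 0. 0.]
```

View pics/l1.png

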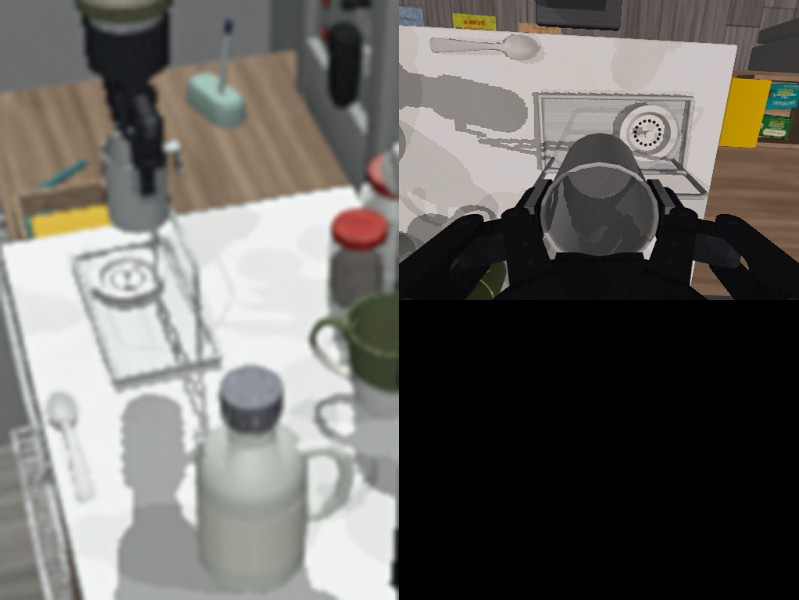

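The cup is lifted clear of the rail and upright in the grip: side view at (138,185), and in the wrist view the rim is centred between the pads. I'll carry it to y≈-97 and then lower it.

```bash
python3 -m handwheel '{"series": [[[0,-1,0,0,0,0,0.5],[0.1,-3,0,0,0,0,0.5],[0.2,-6,0,0,0,0,0.5],[0.3,-9.5,0,0,0,0,0.5],[0.4,-13,0,0,0,0,0.5],[0.5,-16.5,0,0,0,0,0.5],[0.5,-19,0,0,0,0,0.5],[0.5,-20.2,0,0,0,0,0.5],[0.5,-20.5,0,0,0,0,0.5],[0.5,-20.5,0.5,0,0,0,0.5],[0.5,-20.5,2,0,0,0,0.5],[0.5,-20.5,4,0,0,0,0.5]]]}'
python3 -m handwheel '{"series": [[[0,0,2,0,0,0,0.5],[0,0,4,0,0,0,0.5],[0,0,6,0,0,0,0.5],[0,0,7.5,0,0,0,0.5],[0,0,8.5,0,0,0,0.5],[0,0,9,0,0,0,0.5],[0,0,9.2,0,0,0,0.5],[0,0,9.2,0,0,0,0.5],[0,0,9.2,0,0,0,0.5]]]}'
```

```text
time: 6.3
tool_pos: [472.2, -96.3, 136.3]
tcp_rot: [-180.0, 0.0, -176.9]
ft_force: [-0.4, 0.3, -0.5]
finger_gap: 60.5
grip_force: 39.6
time: 7.42
tool_pos: [472.6, -97.2, 45.9]
tcp_rot: [-180.0, 0.1, -177.0]
ft_force: [-0.3, -0.6, -0.8]
finger_gap: 60.7
grip_force: 39.6
```

```bash
python3 -m handwheel '{"series": [[[0,0,0.2,0,0,0,0.5],[0,0,0.4,0,0,0,0.5],[0,0,0.45,0,0,0,0.5],[0,0,0.5,0,0,0,0.5],[0,0,0.5,0,0,0,0.5]]]}'
```

```text
time: 8.05
tool_pos: [473.1, -97.0, 41.4]
tcp_rot: [-180.0, 0.1, -176.9]
ft_force: [-1.8, 1.2, 8.7]
finger_gap: 60.2
grip_force: 40.3
```

```bash
python3 -m handwheel '{"series": [[[0,0,-0.05,0,0,0,0.55],[0,0,-0.05,0,0,0,0.65],[0,0,-0.05,0,0,0,0.75],[0,0,-0.05,0,0,0,0.85],[0,0,-0.05,0,0,0,0.9],[0,0,-0.05,0,0,0,0.9],[0,0,-0.05,0,0,0,0.9]]]}'
```

```text
time: 8.93
tool_pos: [471.4, -95.7, 40.0]
tcp_rot: [179.9, -0.1, -176.9]
ft_force: [0.8, 6.1, -0.8]
finger_gap: 76.8
grip_force: 0.0
```

```bash
python3 -m handwheel '{"series": [[[0,0,-0.1,0,0,0,0.87],[0,0,-0.3,0,0,0,0.87]]]}'
python3 - <<'E'
from bench import status, eyes
from h import *
s=status.sense();print(s["ft_force"],s["wrist_torque"])
p=eyes.snapshot("wrist"); P=[cv2.resize(crop(p,256,192,512,384,1,[]),(400,300))]
for n,c in(("side",(235,215)),("top",(285,205))):
    p=eyes.snapshot(n); j=[(circ(488,-212.5,200,25),(0,0,255)),(circ(488,-212.5,0,46),(255,0,0))]
    P.append(crop(p,*c,133,100,3,j))
P=[cv2.resize(i,(400,300)) for i in P]
cv2.imwrite("pics/p1.png",np.vstack([np.hstack(P[:2]),np.hstack([P[2],P[2]*0])]))
E
```

```text
time: 9.18
tool_pos: [471.3, -95.9, 42.9]
tcp_rot: [179.9, -0.1, -176.9]
ft_force: [1.1, 5.1, -1.9]
finger_gap: 74.4
grip_force: 0.0
[ 1.0901473   5.08590964 -1.90460505] [ 0.70731861 -0.02404903  0.05217031]
```

View pics/p1.png

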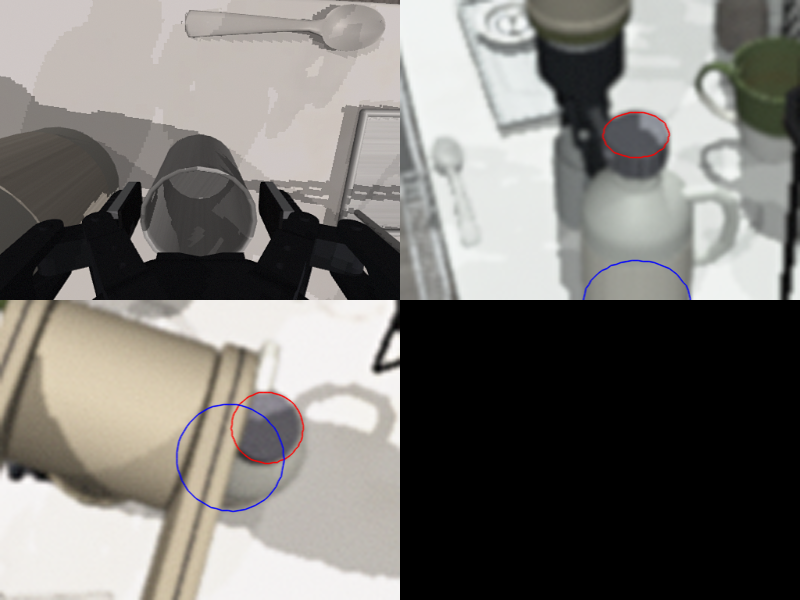

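The cup stands free between the pads. The left knuckle is lightly touching the jug (about 5 N), and the jug has not moved in the views (cap circle still on its edge). I'll shift 4 mm away and rise.

```bash
python3 -m handwheel '{"series": [[[0,0.2,0,0,0,0,0.87],[0,0.4,-0.1,0,0,0,0.87],[0,0.4,-0.3,0,0,0,0.87]]]}'
python3 -c "
from bench import status
s=status.sense();print(s['ft_force'],s['tool_pos'],s['finger_gap'])"
```

```text
time: 9.7
tool_pos: [471.9, -93.0, 46.8]
tcp_rot: [-180.0, -0.0, -176.9]
ft_force: [-1.2, 0.4, 0.5]
finger_gap: 74.4
grip_force: 0.0
[-1.21350845  0.43107635  0.50790311] [471.87752572 -92.99578959  46.84166331] 74.40716000995735
```

```bash
python3 -m handwheel '{"series": [[[0,0,-0.6,0,0,0,0.87],[0,0,-2,0,0,0,0.87],[0,0,-4,0,0,0,0.87],[0,0,-7,0,0,0,0.87],[0,0,-11,0,0,0,0.87],[0,0,-15,0,0,0,0.9],[0,0,-18,0,0,0,1],[0,0,-20,0,0,0,1],[0,0,-20.5,0,0,0,1],[0,0,-20.5,0,0,0,1]]]}'
python3 - <<'E'
from bench import status, eyes
from h import *
s=status.sense();print(s["tool_pos"],s["tcp_rot"],s["joint_pos"].round(1),s["ft_force"])
# candidate yaw for cap: q6 at cap
go(s["tool_pos"],183.05,[488,-212.5,250],150)
E
```

```text
time: 10.95
tool_pos: [471.7, -93.0, 251.2]
tcp_rot: [180.0, -0.0, -177.0]
ft_force: [0.5, 1.1, 0.1]
finger_gap: 85.3
grip_force: 0.0
[471.68346357 -92.95022654 251.16516071] [ 1.79985397e+02 -4.60035220e-02 -1.76955164e+02] [ -17.3  -11.7  101.9   -0.    89.8 -110.3] [0.54637936 1.08076466 0.09546431]
shift cm [ -0.99 -12.02   0.12] rot [ 0.    -0.     0.577]
```

```bash
python3 -m handwheel '{"series": [[[-0.1,-1,0,0,0,0.1,1],[-0.2,-3,0,0,0,0.27,1],[-0.4,-5,0,0,0,0.45,1],[-0.6,-7,0,0,0,0.63,1],[-0.8,-9,0,0,0,0.81,1],[-0.9,-10.5,0,0,0,0.99,1],[-1,-11.5,0,0,0,1.17,1],[-1,-12,0,0,0,1.3,1],[-1,-12,0,0,0,1.36,1],[-1,-12,0,0,0,1.36,1],[-1,-12,0,0,0,1.36,1]]]}'
python3 - <<'E'
from bench import status, eyes
from h import *
s=status.sense();print(s["tool_pos"],s["tcp_rot"],s["joint_pos"].round(1),s["ft_force"])
p=eyes.snapshot("wrist"); pickle.dump(p,open("w3.pkl","wb"))
P=[crop(p,256,192,512,384,.78,[(circ(488,-212.5,200,25),(0,0,255)),(circ(488,-212.5,112,46),(255,0,0))])]
p=eyes.snapshot("side"); P.append(crop(p,235,215,133,100,3,[(circ(488,-212.5,200,25),(0,0,255)),(circ(472,-96,80,30),(0,255,0))]))
P=[cv2.resize(i,(400,300)) for i in P]; P[0]=cv2.resize(P[0],(600,450));P[1]=P[1][:,100:300]
P[1]=cv2.copyMakeBorder(P[1],0,150,0,0,0)
cv2.imwrite("pics/c1.png",np.hstack(P))
E
```

```text
time: 12.32
tool_pos: [487.9, -212.0, 250.8]
tcp_rot: [-179.9, -0.1, 105.2]
ft_force: [-0.2, -0.2, -0.9]
finger_gap: 85.8
grip_force: 0.0
[ 487.92449361 -211.98734174  250.77389213] [-1.79931826e+02 -6.60784803e-02  1.05217398e+02] [-29.   -3.4  94.4  -0.   89.1 -44.2] [-0.21549737 -0.24546958 -0.92872318]
```

View pics/c1.png

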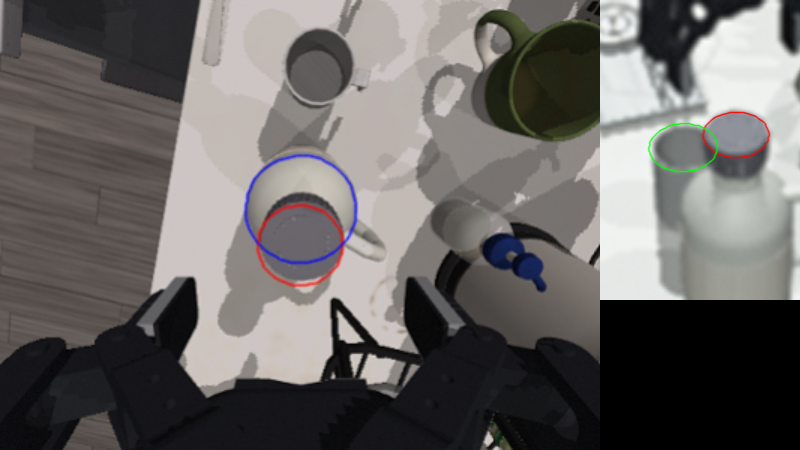

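The cap lies midway between the fingers (column 301), but in the rows it seems about 3 mm further to +y than drawn. The cup stands upright beside the jug. I'll refine with colour segmentation.

Run:
```python
from h import *
p=pickle.load(open("w3.pkl","rb")); im=p["img"].astype(int)
c=proj(p,[488,-212.5,200])[0]; print("pred centre",c)
u,v=c.astype(int); print("colour",im[v,u], [im[v+d,u].tolist() for d in range(-50,46,5)])
ref=np.median(im[v-5:v+6,u-5:u+6].reshape(-1,3),axis=0)
m=(np.abs(im-ref).max(2)<22).astype(np.uint8); 
m=cv2.morphologyEx(m,cv2.MORPH_OPEN,np.ones((3,3),np.uint8))
n,l,st,ce=cv2.connectedComponentsWithStats(m); k=l[v,u]; print(st[k],ce[k])
cs=max(cv2.findContours((l==k).astype(np.uint8),0,1)[0],key=len); e=cv2.fitEllipse(cv2.convexHull(cs)); print(e)
q=proj(p,circ(488,-212.5,200,25)); print("model bbox",q.min(0),q.max(0))
print("cap from ellipse",ray(p,e[0],200), "bbox centre",ray(p,(st[k][0]+st[k][2]/2-.5,st[k][1]+st[k][3]/2-.5),200))
```

```text
pred centre [254.91021931 209.07118962]
colour [106 102 107] [[189, 183, 174], [139, 135, 130], [57, 55, 60], [97, 93, 100], [106, 102, 109], [96, 92, 99], [105, 101, 109], [107, 102, 109], [105, 101, 107], [105, 101, 108], [106, 102, 107], [105, 101, 108], [105, 101, 109], [107, 103, 110], [106, 102, 109], [104, 100, 107], [181, 174, 170], [205, 195, 187], [139, 133, 127], [138, 132, 126]]
[ 222  172   72   67 3732] [257.44882101 205.30760986]
((257.322509765625, 205.38113403320312), (67.36422729492188, 71.06303405761719), 85.32270050048828)
model bbox [218.8988902  173.88960007] [290.94713202 242.02404873]
cap from ellipse [ 488.90261053 -209.45411123  200.        ] bbox centre [ 488.94767857 -209.1538021   200.        ]
```

```bash
python3 -m handwheel '{"series": [[[0.05,0.05,1,0,0,0,1],[0.1,0.1,3,0,0,0,1],[0.1,0.1,5,0,0,0,1],[0.1,0.1,7,0,0,0,1],[0.1,0.1,8.2,0,0,0,1],[0.1,0.1,8.8,0,0,0,1],[0.1,0.1,8.8,0,0,0,1],[0.1,0.1,8.8,0,0,0,1]]]}'
```

```text
time: 13.42
tool_pos: [489.5, -211.3, 164.7]
tcp_rot: [179.9, 0.1, 105.1]
ft_force: [0.1, 0.1, 0.7]
finger_gap: 85.7
grip_force: 0.0
```

```bash
python3 -m handwheel '{"series": [[[0,0,0,0,0,0,0.7],[0,0,0,0,0,0,0.55],[0,0,0,0,0,0,0.45],[0,0,0,0,0,0,0.45],[0,0,0,0,0,0,0.45],[0,0,0,0,0,0,0.4],[0,0,0,0,0,0,0.4],[0,0,0,0,0,0,0.4]]]}' 60
```

```text
time: 14.42
tool_pos: [489.0, -211.4, 164.4]
tcp_rot: [-180.0, 0.0, 105.1]
ft_force: [-3.5, -0.9, 4.8]
finger_gap: 48.7
grip_force: 60.9
```

```bash
python3 -m handwheel '{"series": [[[0,0,0.15,0,0,0,0.4],[0,0,0.3,0,0,0,0.4],[0,0,0.45,0,0,0,0.4],[0,0,0.5,0,0,0,0.4],[0,0,0.5,0,0,0,0.4]]]}'
```

```text
time: 15.05
tool_pos: [489.4, -211.5, 160.5]
tcp_rot: [180.0, 0.1, 105.1]
ft_force: [-5.7, 0.8, 10.6]
finger_gap: 48.2
grip_force: 61.4
```

```bash
python3 -m handwheel '{"series": [[[0,0,0.1,0,0,0,0.4],[0,0,0.15,0,0,0,0.4],[0,0,0.15,0,0,0,0.4]]]}'
```

```text
time: 15.42
tool_pos: [489.6, -211.6, 159.5]
tcp_rot: [179.9, 0.1, 105.1]
ft_force: [-7.4, 1.3, 14.4]
finger_gap: 48.6
grip_force: 61.8
```

```bash
python3 -m handwheel '{"series": [[[0,0,0,0,0,-0.06,0.4],[0,0,0,0,0,-0.16,0.4],[0,0,0,0,0,-0.28,0.4],[0,0,0,0,0,-0.4,0.4],[0,0,0,0,0,-0.52,0.4],[0,0,0,0,0,-0.65,0.4],[0,0,0,0,0,-0.78,0.4],[0,0,0,0,0,-0.91,0.4],[0,0,0,0,0,-1.04,0.4],[0,0,0,0,0,-1.15,0.4],[0,0,0,0,0,-1.22,0.4],[0,0,0,0,0,-1.22,0.4]]]}'
python3 -c "
from bench import status
s=status.sense();print(s['ft_force'],s['wrist_torque'],s['tool_pos'],s['tcp_rot'],s['joint_pos'].round(1))"
```

```text
time: 16.92
tool_pos: [490.7, -211.3, 159.7]
tcp_rot: [-180.0, 0.2, 175.1]
ft_force: [-0.3, 3.1, 11.6]
finger_gap: 48.2
grip_force: 61.5
[-0.28590469  3.11913946 11.60743884] [0.4806072  0.21449534 0.04162445] [ 490.71059603 -211.33986388  159.74437084] [-179.95126284    0.24704003  175.10148658] [-2.880e+01 -4.000e-01  1.010e+02  1.000e-01  7.910e+01 -1.139e+02]
```

Turned 70° while pressed, with force under 15 N and no slip seen. Lifting slowly first.

```bash
python3 -m handwheel '{"series": [[[0,0,-0.2,0,0,0,0.4],[0,0,-0.5,0,0,0,0.4],[0,0,-0.8,0,0,0,0.4],[0,0,-1.1,0,0,0,0.4],[0,0,-1.4,0,0,0,0.4],[0,0,-1.4,0,0,0,0.4]]]}'
```

```text
time: 17.68
tool_pos: [488.7, -211.0, 171.0]
tcp_rot: [180.0, -0.0, 175.0]
ft_force: [0.2, 0.2, -0.6]
finger_gap: 48.4
grip_force: 61.7
```

```bash
python3 -m handwheel '{"series": [[[0,0,-0.3,0,0,0,0.4],[0,0,-0.8,0,0,0,0.4],[0,0,-1.5,0,0,0,0.4],[0,0,-2.3,0,0,0,0.4],[0,0,-3.1,0,0,0,0.4],[0,0,-3.6,0,0,0,0.4],[0,0,-3.8,0,0,0,0.4],[0,0,-3.8,0,0,0,0.4],[0,0,-3.8,0,0,0,0.4]]]}'
python3 - <<'E'
from bench import status, eyes
from h import *
s=status.sense();print(s["tool_pos"],s["tcp_rot"],s["ft_force"])
J=(489,-211)
p=eyes.snapshot("side"); P=[crop(p,240,215,120,150,4,[(circ(*J,181,19),(0,0,255)),(circ(*J,244,25),(0,255,0)),(circ(*J,0,46),(255,0,0))])]
p=eyes.snapshot("wrist"); w=cv2.resize(crop(p,256,192,512,384,1,[]),(320,240)); P.append(cv2.copyMakeBorder(w,0,360,0,0,0))
cv2.imwrite("pics/f1.png",np.hstack([P[0],P[1]]))
E
```

```text
time: 18.8
tool_pos: [488.8, -211.0, 208.9]
tcp_rot: [180.0, -0.0, 175.0]
ft_force: [0.2, 0.2, -0.3]
finger_gap: 48.6
grip_force: 61.7
[ 488.82380946 -210.96923077  208.94699266] [ 1.79987220e+02 -3.16039002e-02  1.75026049e+02] [ 0.24689769  0.20298383 -0.33769935]
```

View pics/f1.png

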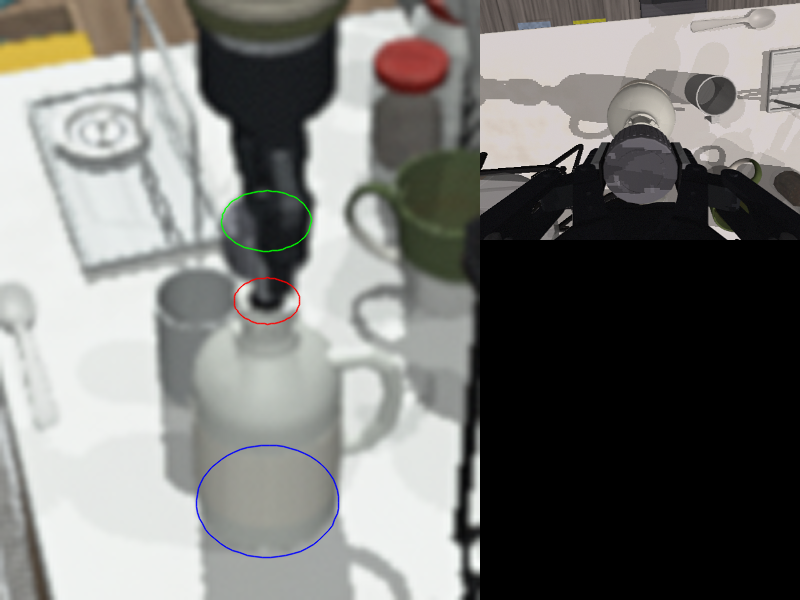

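The side view shows the cap held level at (265,245), above the open mouth at (267,300). The jug is in place, and the cup is upright beside it at (195,380). Handing in.

```bash
python3 -c "
from bench import r
print(r.hand_in())"
```

```text
the job is handed in; nothing more can be done
None
```

I handed the job in at about 19 s: the cup stands upright about 40 mm from the jug, and the cap is held level about 35 mm above the open mouth; when I let go of the cup, the gripper touched the jug at about 6 N, with no visible movement.

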